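Ease the sprung door of the bench dust extractor shut and draw it tight

TASK

The bench dust extractor has had its filter checked and its door is standing open. Close the door, easing it slowly all the way onto its rubber seal so that its sprung hinge never gets to swing it shut on its own, then turn the T-handle clockwise a full quarter turn, home to its stop, so that the door is drawn tight. Leave the jar, the tray and the hammer where they are.

Things in the scene. Friction and masses are not known exactly. Their poses are not given: they have to be found in the camera images.
- hinge_mid (a point): The bench dust extractor is a fixed grey steel box 240 deep x 250 wide x 285 mm high, inlet collar (50 mm high) on top. This point is fixed to it, on the door's upright hinge axis at the right edge of its front, 12 mm before the front, 5 mm in from its right side, 205 mm above the bench (stem height). x points to its back, y from the hinge towards the latch side (left, seen from the front), z up.
- door (a joint): Door angle, rad: 0 = drawn tight, growing as it opens (anticlockwise from above), stop at 1.95. Wider than about 1.1 the door stays where put; below that its sprung hinge pulls it shut ever harder (0.6 N m at 0.8, 1.3 N m or 7 N at the T-handle near shut); let go, it slams at 7 rad/s. Free on its springy rubber seal it rests at about 0.03, some 6 mm proud; the latch draws it to about 0.
- door_edge (a point): Top corner of the door's free edge on its outer face, 275 mm above the bench, 232 mm from the hinge axis. The door is a flat grey panel 228 wide x 250 high x 12 mm thick (plus a 3 mm raised panel outside), 0.9 kg, lower edge 25 mm above the bench; the hinge axis lies in its mid-plane. Axes turn with the door: -x out of its outer face, y from hinge to free edge, z up.
- tee_hub (a point): Centre of the T-handle's bar, outside the door: 178 mm from the hinge axis along the door and 66 mm out from its mid-plane. The bar is a round dark steel rod 16 mm thick, 116 mm long over its round ends, parallel to the door, a gap of 49 mm behind it, on an 18 mm stem with a 28 mm hub. Axes turn with the handle: x along the stem into the door, z along the bar to the end that starts upper.
- tee (a joint): T-handle angle, rad: 0 = bar upright, unlatched (starts within 0.2), growing clockwise seen from before the door's outer face (upper end goes to the hinge side, then down), stop at 1.57 = level. Light to 0.9 (0.06 N m); then its pawl draws the door in, up to 0.5 N m. Let go before about 1.4 it springs back; past it, it stays. Turned before the door is home, the pawl fouls the frame.
- grit_jar: Bystander: jar 72 mm wide, 95 mm high with steel cap, standing left of the extractor. Origin: centre of its underside.
- sorting_tray: Bystander: low aluminium tray 160 x 110 x 18 mm, lying on the bench to the right of the hammer. Origin: centre of its underside.
- hammer: Bystander: hammer 240 mm long, lying on the bench to the right of the open door, outside its swing. Origin: middle of its length, on the bench.

How it is judged (in metres and radians):
On the way:
1. the door is eased onto its seal with the T-handle still unlatched (value of joint door below 0.05 rad and value of joint tee below 0.75 rad), for 0.2 s.
At the end, for the whole second after the job is handed in: The door is drawn tight (door angle below 0.015 rad), the T-handle is turned to level (to its stop: over 1.52 rad of 1.57) and stays there, and jar, tray and hammer are within 30 mm of where they were (value of joint door below 0.015 rad and value of joint tee above 1.52 rad and distance of each of grit_jar, sorting_tray, hammer from where it was at the start of the episode below 0.03 m); the robot touches nothing.
It fails at once if the door swings shut faster than 1.5 rad/s (about 0.3 m/s at the T-handle): it was let go and snapped (velocity of joint door below -1.5 rad/s).
It fails at once if the jar, the tray or the hammer is pushed more than 30 mm (distance of any of grit_jar, sorting_tray, hammer from where it was at the start of the episode above 0.03 m).
It also fails if it takes over 54 s, if anything falls off the work surface, if the arm or the gripper's body presses on something with over 40 N, if the wrist force passes 120 N, or if a joint passes its speed limit or range.

ROBOT

A 6-joint arm with a two-finger parallel gripper is mounted at the origin on the work surface. World frame = base frame: x ahead of the robot, y to its left, z up, the work surface at z = 0. Lengths are in mm, angles in rad, forces in N, time in s.
With the tool pointing down it reaches from about 300 to 775 mm from the base axis. Payload 14.6 kg.
Tool frame: the origin (TCP) lies on the centre line of the jaws, within the pads' length; the fingertips stand 19 mm ahead of it and the grasp point (between the pads) is the TCP (bot.tip_reach is the distance from the TCP to the fingertips, in mm); y points along the fingers, x is the direction in which the jaws open and shut, and the axes are right-handed (so a half turn about y gives the same grasp; the last joint's range is limited). The gripper opens to 85 mm and grips with 20 to 120 N. Pads are 22 mm wide; open, the fingers measure 114 mm over their backs; the gripper's body (76 mm by 85 mm) begins 54 mm behind the grasp point. The pads swing forward as they close: fully open they stand 13 mm farther back than shut.
Start: joints at [-1.277, 0.3, 1.521, -0, 1.321, -0.067], TCP at [194.155, -514.581, 250.281] pointing down, gripper open.
Joint ranges: [-3.03, 3.03], [-0.79, 2.21], [0.23, 2.52], [-1.04, 4.18], [0, 3.07], [-2.55, 2.55]. Speed limits (rad/s): [2.22, 2.22, 2.57, 3.14, 3.14, 3.14].

INTERFACE

Orientations are given as a unit quaternion [w, x, y, z].
In Python, from rig import bot gives the robot as it stands. Calls block until the motion is done:
- bot.move_to(position, orientation): joint-space move of the TCP to a pose.
- bot.servo_line(position, attitude=None, speed=150, until_force=None): straight line of the TCP; attitude=None keeps the orientation; speed is the mean speed in mm/s. With until_force (N) it stops when the force on the tool has changed by that much, and returns True; else False.
- bot.move_joints(angles): joint-space move.
- bot.move_gripper(opening, grip_force=None): finger opening in mm; grip_force is the grip in N (None keeps the last); returns when the fingers have stopped.
- bot.dwell(seconds).
- bot.ik(position, orientation): joint angles nearest the present ones, or None.
- bot.read_state(): the state.
- bot.read_camera(name): name is "side" or "top"; returns a dict with "image" (384x512x3 uint8, blue, green, red), "depth" (384x512 float32, mm along the optical axis (not along the pixel's ray), 0 where there is no reading), "fovy" (degrees; the focal length in pixels is half the picture's height over the tangent of half this angle, whatever the lens; pixels are square), "cx", "cy" (the principal point, pixels), "eye" and "attitude" of the camera in the world. Camera axes: x right, y down, z forward; pixel columns grow to the right and rows downward; lengths in mm; the calibration is good to about 2 mm. A picture is of the moment at which its call begins.
A pose or a line that the arm cannot do raises bot.MotionError and nothing moves.
- bot.finish_job(): hands the job in, once; it reports no verdict.
The state is a dict: "clock": time; "joint_positions": joint angles; "qvel": joint speeds; "effort": joint torques, N m; "ee_pos": TCP position; "tool_rot": TCP orientation; "ft_force": force on the tool from outside, world axes, zero at the start; "moment": the same for the moment, N m; "grip_width": finger opening in mm.
Only numpy, scipy, OpenCV 4.12 (cv2) and the standard library are available. Lean on these libraries where they do the work, as an engineer would, in place of code of your own. Each camera call takes 0.05 s, during which the arm holds its last target.

## Working session

There is one attempt and no reset: what is moved stays moved. The work goes in short steps, each a Python script; the robot and the scene stay as the last script left them, time stands still between calls to the robot, and variables do not carry over. Pictures are saved under pics/ and viewed, and the job is handed in when it is done.

```bash
ls; mkdir -p pics; python3 - <<'E'
from rig import bot
import cv2,numpy as np
for n in("side","top"):
    c=bot.read_camera(n); cv2.imwrite(f"pics/{n}0.png",c["image"]); np.savez(f"{n}0.npz",**c)
    print(n,c["fovy"],c["cx"],c["cy"],c["eye"],c["attitude"])
print(bot.read_state())
E
```

```text
pics
side 49.89843586188378 253.0772774237755 195.6335547722996 [1415.77146889  684.38364742 1086.14980064] [-0.17434485  0.40005104  0.81994864 -0.37046899]
top 46.14553058307778 253.2977414520281 185.40236515921472 [ 328.82363162   59.75649348 1644.13194985] [ 0.06408287 -0.69530306  0.71257451 -0.06844419]
{'clock': 0.1, 'joint_positions': array([-1.27661781e+00,  3.00414808e-01,  1.52152081e+00, -3.40265904e-05,
        1.32069336e+00, -6.65766727e-02]), 'qvel': array([ 4.07245715e-04, -1.10461291e-03, -2.08837460e-03, -8.03599542e-05,
       -1.86702069e-03, -1.52876284e-03]), 'effort': array([ 1.11568403e-03, -5.44374382e+01, -3.62368584e+01, -7.73404372e-05,
        3.01089203e-03,  4.49136280e-05]), 'ee_pos': array([ 194.08678431, -514.41440361,  249.77767876]), 'tool_rot': array([ 0.58180902, -0.5813713 ,  0.40247905, -0.4018909 ]), 'ft_force': array([0.21613769, 0.67008822, 0.46190582]), 'moment': array([-0.05337364,  0.01859527, -0.01684972]), 'grip_width': 85.845306078243}
```

View pics/side0.png

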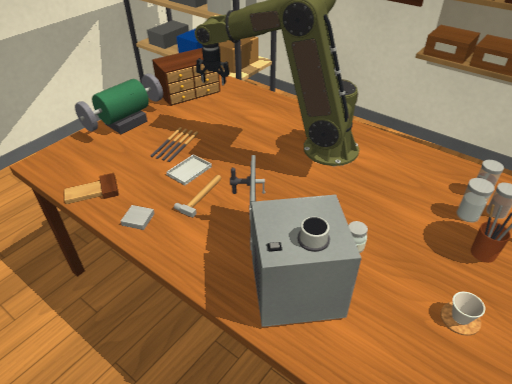

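View pics/top0.png

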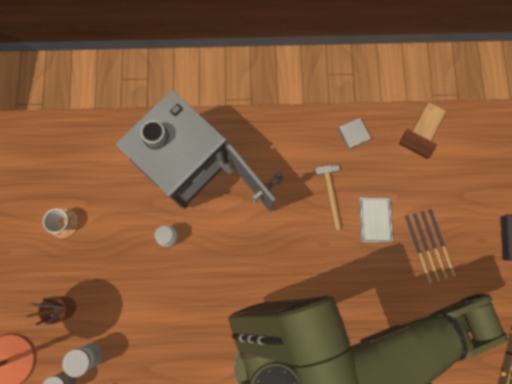

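```bash
cat > h.py <<'E'
import numpy as np,cv2
from scipy.spatial.transform import Rotation as R
def cloud(c):
    d=np.asarray(c["depth"],float); h,w=d.shape
    f=h/2/np.tan(np.radians(float(c["fovy"]))/2)
    v,u=np.mgrid[:h,:w]
    p=np.stack([(u-c["cx"])/f*d,(v-c["cy"])/f*d,d],-1)
    q=np.asarray(c["attitude"]); 
    P=p@R.from_quat(q,scalar_first=True).as_matrix().T+np.asarray(c["eye"])
    P[d==0]=np.nan
    return P
E
python3 - <<'E'
from h import *
np.set_printoptions(precision=1,suppress=True)
t=dict(np.load("top0.npz")); P=cloud(t); s=dict(np.load("side0.npz")); S=cloud(s)
# bench check
print("bench",P[230,300],P[100,400],S[250,150])
b=P[80:215,100:240].reshape(-1,3); b=b[np.abs(b[:,2]-285)<6]
r=cv2.minAreaRect(b[:,:2].astype(np.float32)); print(len(b),"box",b[:,2].mean(),r,cv2.boxPoints(r))
b=S[190:330,240:370].reshape(-1,3); b=b[np.abs(b[:,2]-285)<6]
r=cv2.minAreaRect(b[:,:2].astype(np.float32)); print(len(b),"boxS",b[:,2].mean(),r,cv2.boxPoints(r))
# door top edge z~275
b=P[140:215,222:290].reshape(-1,3); b=b[np.abs(b[:,2]-275)<5]; print("door",len(b)); r=cv2.minAreaRect(b[:,:2].astype(np.float32));print(r,cv2.boxPoints(r))
for X,n,sl in((P,"top",(slice(160,215),slice(240,300))),(S,"side",(slice(165,200),slice(225,275)))):
    print(n);sub=X[sl]
    for rr in sub[::4,::5]: print(' '.join("(%d,%d,%d)"%tuple(np.nan_to_num(p)) for p in rr))
E
```

```text
bench [ 471.6 -120.7   -2.4] [1249.3 -794.5 -744.2] [ 901.  -193.1   -6.5]
5098 box 284.74163831103095 ((708.5692749023438, 278.7052307128906), (314.6943664550781, 250.86215209960938), 44.19857406616211) [[508.3 258.9]
 [683.2  79.1]
 [908.8 298.5]
 [733.9 478.3]]
5343 boxS 285.175672239953 ((732.7122802734375, 303.673828125), (247.94358825683594, 250.71177673339844), 44.89938735961914) [[556.4 305. ]
 [733.4 127.4]
 [909.  302.4]
 [732.  480. ]]
door 261
((639.7269897460938, 61.638954162597656), (249.07762145996094, 18.800209045410156), 39.69411849975586) [[537.9 -10.7]
 [549.9 -25.1]
 [741.6 133.9]
 [729.6 148.4]]
top
(669,87,278) (738,74,0) (738,55,-2) (738,36,-1) (739,17,-7) (736,0,2) (737,-19,-5) (736,-38,0) (735,-56,1) (735,-75,0) (735,-94,-3) (734,-113,-1)
(666,88,239) (657,72,273) (722,55,0) (721,37,2) (721,18,0) (720,0,5) (721,-19,-2) (721,-37,-2) (720,-56,0) (718,-74,3) (717,-93,6) (718,-112,1)
(668,90,174) (644,72,274) (648,56,257) (706,37,1) (705,19,6) (707,0,-5) (704,-18,3) (704,-36,4) (706,-56,-6) (703,-74,2) (704,-93,-3) (703,-112,-2)
(669,91,107) (645,73,214) (630,57,
[... 2082 characters left out ...]
616,50,257) (354,-129,0) (345,-111,3) (0,0,0)
(462,-229,-1) (637,-39,209) (632,-20,215) (617,-11,210) (607,0,210) (605,21,219) (623,55,248) (576,40,210) (364,-96,1) (353,-78,3)
(482,-211,0) (473,-192,3) (626,-27,191) (440,-167,-5) (430,-149,-2) (599,15,194) (629,61,238) (396,-97,0) (379,-85,-4) (378,-61,7)
(500,-196,-1) (489,-179,0) (624,-29,170) (468,-144,3) (453,-130,0) (672,75,258) (635,65,228) (417,-81,1) (402,-67,0) (391,-50,0)
(518,-180,-1) (509,-161,1) (629,-26,157) (483,-131,0) (471,-115,0) (688,88,260) (640,69,216) (434,-69,-1) (418,-56,-5) (407,-38,-3)
(539,-162,1) (526,-147,0) (512,-133,-2) (500,-117,-1) (489,-101,-1) (703,99,260) (647,74,207) (457,-51,3) (440,-39,-2) (429,-23,-1)
```

```bash
python3 - <<'E'
import cv2
a=cv2.imread("pics/side0.png")[140:240,190:320];b=cv2.imread("pics/top0.png")[120:230,200:330]
cv2.imwrite("pics/z1.png",cv2.resize(a,None,fx=5,fy=5,interpolation=2));cv2.imwrite("pics/z2.png",cv2.resize(b,None,fx=5,fy=5,interpolation=2))
E
```

```text
(no output)
```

View pics/z1.png

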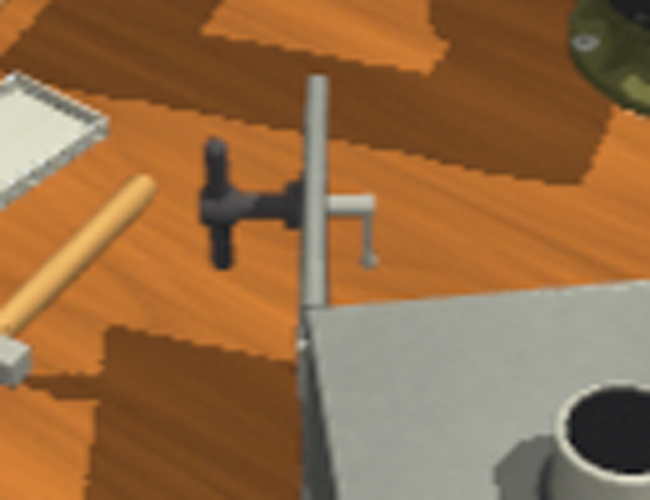

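View pics/z2.png

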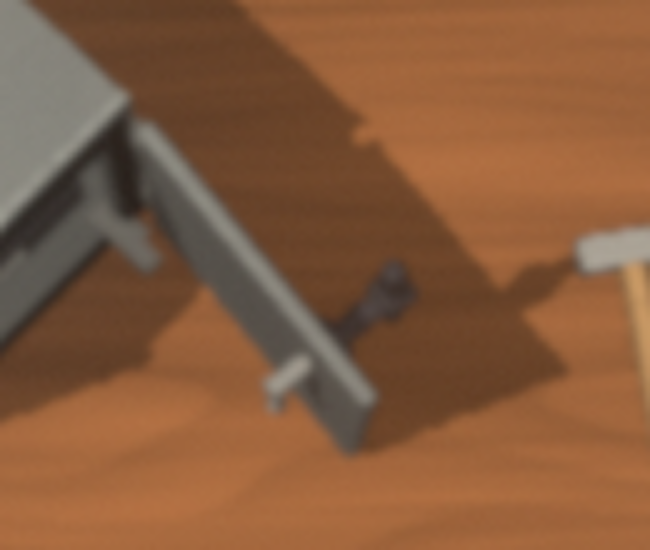

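```bash
python3 - <<'E'
from h import *
np.set_printoptions(precision=3,suppress=True)
t=dict(np.load("top0.npz")); P=cloud(t); s=dict(np.load("side0.npz")); S=cloud(s)
def edges(X,mask):
    b=X.reshape(-1,3)[mask.reshape(-1)]; return b
for n,X in(("top",P),("side",S)):
    m=(np.abs(X[...,2]-285)<5)&(np.hypot(X[...,0]-732,X[...,1]-304)<190)
    a=np.radians(45); ex=np.array([np.cos(a),np.sin(a)]); ey=np.array([-ex[1],ex[0]])
    m&= (X[...,:2]@ex)>600
    b=X[m][:,:2]; u=b@ex; v=b@ey
    # front edge: binned min of u over v ; sides: binned extremes of v over u
    def ext(par,val,lo):
        bins=np.linspace(np.percentile(par,5),np.percentile(par,95),25); pts=[]
        for i in range(24):
            k=(par>=bins[i])&(par<bins[i+1])
            if k.sum()>3: pts.append(((bins[i]+bins[i+1])/2,(val[k].min() if lo else val[k].max())))
        pts=np.array(pts); f=np.polyfit(pts[:,0],pts[:,1],1); r=pts[:,1]-np.polyval(f,pts[:,0]); k=np.abs(r)<3; f=np.polyfit(pts[k,0],pts[k,1],1)
        return f,pts[:,1].mean(),np.std(r)
    print(n,len(b),"front",ext(v,u,1),"back",ext(v,u,0),"right",ext(u,v,1),"left",ext(u,v,0))
# door: top camera strip and planar fit of outer face from side cloud
for n,X in(("top",P),("side",S)):
    m=(np.abs(X[...,2]-274)<4)&(X[...,0]<715)&(X[...,0]>500)&(X[...,1]<110)&(X[...,1]>-60)
    b=X[m][:,:2]; c=b.mean(0); U,D,V=np.linalg.svd(b-c); d=V[0]*np.sign(-V[0,0]); q=(b-c)@d
    print(n,"door",len(b),c,np.degrees(np.arctan2(d[1],d[0]))%360,"ends",c+d*q.min(),c+d*q.max(),"halfw",np.abs((b-c)@V[1]).max())
    # bar: dark outside
    im=(t if n=="top" else s)["image"].max(-1)
    m=(X[...,2]>120)&(X[...,2]<275)&(X[...,0]>580)&(X[...,0]<660)&(X[...,1]<-8)&(X[...,1]>-60)&(im<90)
    b=X[m]; print("bar",len(b),b.mean(0),np.median(b,0),b[:,2].min(),b[:,2].max())
    for z in range(130,270,15):
        k=np.abs(b[:,2]-z)<8
        if k.any(): print(z,b[k].mean(0),k.sum())
E
```

```text
top 4846 front (array([  0.007, 615.932]), np.float64(613.5646365721328), np.float64(1.0876327437879056)) back (array([  0.005, 854.217]), np.float64(852.4111916221872), np.float64(1.4008738421078624)) right (array([  -0.002, -426.231]), np.float64(-427.45091717206134), np.float64(1.0942327951202364)) left (array([  -0.001, -178.978]), np.float64(-179.7713733549108), np.float64(0.5812070957345649))
side 5264 front (array([  0.006, 616.039]), np.float64(614.012423841472), np.float64(1.771133883849732)) back (array([  0.003, 856.34 ]), np.float64(855.3888859974339), np.float64(0.7981583047004629)) right (array([  -0.005, -424.041]), np.float64(-427.96604086541475), np.float64(0.7077644608566444)) left (array([  -0.004, -176.947]), np.float64(-179.900490231492), np.float64(0.7850762336415006))
top door 209 [620.324  46.52 ] 217.27307889789208 ends [707.572 112.92 ] [541.021 -13.835] halfw 6.585829003419401
bar 111 [616.658 -28.284 222.06 ] [617.67  -29.033 214.78 ] 156.49071161203437 266.98149089491994
160 [613.555 -34.303 159.209] 2
175 [614.628 -38.696 170.669] 1
190 [626.558 -17.823 197.644] 1
205 [612.194 -25.612 209.107] 41
220 [616.002 -27.63  216.339] 44
235 [620.61  -30.558 233.862] 7
250 [623.341 -31.604 252.021] 10
265 [625.932 -31.741 261.961] 15
side door 144 [626.373  50.721] 216.84204013917437 ends [707.165 111.254] [542.148 -12.383] halfw 5.777538382278794
bar 132 [629.57  -27.132 211.63 ] [630.592 -28.268 212.066] 155.7585868982586 262.0528107939051
160 [628.603 -30.575 161.067] 9
175 [628.693 -31.935 175.259] 11
190 [629.621 -31.198 188.252] 9
205 [628.524 -21.821 207.366] 40
220 [629.333 -27.676 217.05 ] 36
235 [631.357 -29.146 235.689] 12
250 [632.522 -29.633 251.037] 13
265 [632.348 -29.445 259.763] 6
```

```bash
cat >> h.py <<'E'
YAW=np.radians(44.75); H=np.array([724.8,125.6])
def fr(th):
    """door axes: x into door, y hinge->free edge (2D)"""
    a=YAW+th; x=np.array([np.cos(a),np.sin(a)]); return x,np.array([-x[1],x[0]])
def pt(th,r,out,z):
    x,y=fr(th); p=H+r*y-out*x; return [p[0],p[1],z]
def quat(ty,tx):
    ty=np.array(ty,float);ty/=np.linalg.norm(ty); tx=np.array(tx,float); tx-=ty*(tx@ty); tx/=np.linalg.norm(tx)
    return R.from_matrix(np.stack([tx,ty,np.cross(tx,ty)],1)).as_quat(scalar_first=True)
def qdown(th,s=1):
    x,y=fr(th); return quat([0,0,-1],[s*x[0],s*x[1],0])
def qin(th,pitch,roll,s=1):
    """tool pointing into door, pitched down by pitch; roll = tee angle of the bar gripped (jaws across bar)"""
    x,y=fr(th); X=np.array([x[0],x[1],0]);Y=np.array([y[0],y[1],0]);Z=np.array([0,0,1.])
    ty=np.cos(pitch)*X-np.sin(pitch)*Z
    bar=np.cos(roll)*Z-np.sin(roll)*Y      # bar direction (upper end goes to hinge side -Y)
    tx=np.cross(bar,X)*s
    return quat(ty,tx)
E
python3 - <<'E'
from h import *; from rig import bot
np.set_printoptions(precision=2,suppress=True)
for s in(1,-1):
  for th in np.linspace(1.44,0,7):
    for z in (245,345): print("down",s,round(th,2),z,bot.ik(pt(th,175,66,z),qdown(th,s)))
for s in(1,-1):
 for pitch in (0,.4,.8,1.1):
  for roll in (0,.8,1.57):
    p=pt(0.02,178+40*-np.sin(roll),66,205+40*np.cos(roll)); print("in",s,pitch,roll,bot.ik(p,qin(0.02,pitch,roll,s)))
E
```

```text
down 1 1.44 245 [-0.11  0.48  1.29 -0.    1.37 -2.33]
down 1 1.44 345 [-0.11  0.43  1.13 -0.    1.58 -2.33]
down 1 1.2 245 [-0.07  0.39  1.41 -0.    1.34 -2.05]
down 1 1.2 345 [-0.07  0.34  1.25 -0.    1.55 -2.05]
down 1 0.96 245 [-0.01  0.34  1.49 -0.    1.32 -1.75]
down 1 0.96 345 [-0.01  0.28  1.33 -0.    1.53 -1.75]
down 1 0.72 245 [ 0.06  0.3   1.53 -0.    1.31 -1.44]
down 1 0.72 345 [ 0.06  0.25  1.37 -0.    1.52 -1.44]
down 1 0.48 245 [ 0.15  0.31  1.53 -0.    1.31 -1.12]
down 1 0.48 345 [ 0.15  0.25  1.37 -0.    1.52 -1.12]
down 1 0.24 245 [ 0.22  0.34  1.49 -0.    1.32 -0.8 ]
down 1 0.24 345 [ 0.22  0.28  1.33 -0.    1.53 -0.8 ]
down 1 0.0 245 [ 0.29  0.4   1.41  0.    1.34 -0.49]
down 1 0.0 345 [ 0.29  0.34  1.25  0.    1.55 -0.49]
down -1 1.44 245 [-0.11  0.48  1.29 -0.    1.37  0.81]
down -1 1.44 345 [-0.11  0.43  1.13 -0.    1.58  0.81]
down -1 1.2 245 [-0.07  0.39  1.41 -0.    1.34  1.09]
down -1 1.2 345 [-0.07  0.34  1.25 -0.    1.55  1.09]
down -1 0.96 245 [-0.01  0.34  1.49 -0.    1.32  1.39]
down -1 0.96 345 [-0.01  0.28  1.33 -0.    1.53  1.39]
down -1 0.72 245 [ 0
[... 648 characters left out ...]
  0.35  0.86 -2.36]
in 1 1.1 0.8 [ 0.14  0.26  1.68  0.38  0.86 -1.99]
in 1 1.1 1.57 [ 0.12  0.3   1.69  0.4   0.81 -0.91]
in -1 0 0 [ 0.01  0.35  2.11  2.23  1.12 -1.05]
in -1 0 0.8 [-0.04  0.41  2.07  2.18  1.15 -0.24]
in -1 0 1.57 [-0.06  0.49  2.04  2.19  1.19  0.48]
in -1 0.4 0 [ 0.04  0.19  2.04  1.72  0.7  -0.55]
in -1 0.4 0.8 [-0.01  0.25  2.    1.71  0.74  0.18]
in -1 0.4 1.57 [-0.03  0.31  2.    1.76  0.76  0.91]
in -1 0.8 0 [0.12 0.15 1.87 0.82 0.64 0.33]
in -1 0.8 0.8 [0.07 0.21 1.84 0.86 0.66 0.88]
in -1 0.8 1.57 [0.05 0.26 1.85 0.93 0.63 1.73]
in -1 1.1 0 [0.19 0.21 1.71 0.35 0.86 0.78]
in -1 1.1 0.8 [0.14 0.26 1.68 0.38 0.86 1.15]
in -1 1.1 1.57 [0.12 0.3  1.69 0.4  0.81 2.24]
```

```bash
python3 - <<'E'
from h import *; from rig import bot
np.set_printoptions(precision=1,suppress=True)
th=1.436
s=bot.read_state(); p=s["ee_pos"]
bot.servo_line([p[0],p[1],360],speed=250)
bot.move_gripper(52,40)
bot.move_to(pt(th,175,66,350),qdown(th))
print(bot.read_state()["ee_pos"],bot.read_state()["clock"])
c=bot.read_camera("side"); cv2.imwrite("pics/s1.png",cv2.resize(c["image"][80:250,180:380],None,fx=4,fy=4))
E
```

```text
[624.7 -33.1 350. ] 3.4333
```

View pics/s1.png

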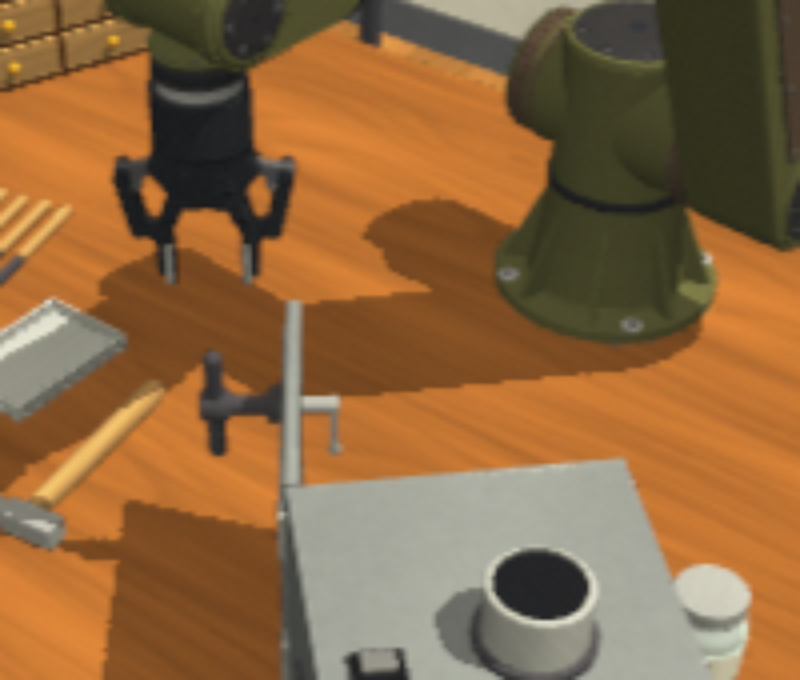

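```bash
cat >> h.py <<'E'
def qd2(th,s=1):
    x,y=fr(th); return quat([0,0,-1],[s*y[0],s*y[1],0])
E
python3 - <<'E'
from h import *; from rig import bot
np.set_printoptions(precision=2,suppress=True)
th=1.436
print([bot.ik(pt(t,175,66,246),qd2(t,s)) for t in(1.436,0) for s in (1,-1)])
s=max((1,-1),key=lambda s:-abs((lambda q:9 if q is None else q[5])(bot.ik(pt(th,175,66,246),qd2(th,s)))))
print(s)
bot.move_to(pt(th,175,66,330),qd2(th,s))
print(bot.servo_line(pt(th,175,66,246),speed=80,until_force=8))
bot.move_gripper(0,100)
st=bot.read_state(); print(st["ee_pos"],st["grip_width"],st["ft_force"],st["moment"],st["clock"])
c=bot.read_camera("side"); cv2.imwrite("pics/s2.png",cv2.resize(c["image"][110:250,180:340],None,fx=5,fy=4))
c=bot.read_camera("top"); cv2.imwrite("pics/t2.png",cv2.resize(c["image"][90:240,150:330],None,fx=4,fy=4))
E
```

```text
[array([-0.11,  0.47,  1.29,  0.  ,  1.38,  2.38]), array([-0.11,  0.47,  1.29, -0.  ,  1.38, -0.76]), array([ 0.29,  0.39,  1.4 ,  0.  ,  1.34, -2.06]), array([ 0.29,  0.39,  1.4 , -0.  ,  1.34,  1.08])]
-1
False
[624.73 -32.92 246.56] 14.085586889480384 [-3.89 -3.57  5.34] [-0.78  0.83  0.1 ] 6.525
```

View pics/s2.png

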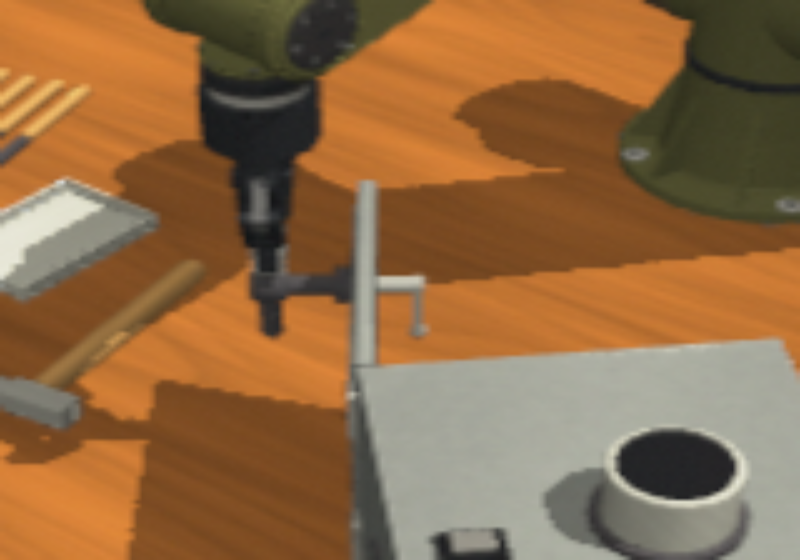

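```bash
python3 - <<'E'
from h import *; from rig import bot
np.set_printoptions(precision=1,suppress=True)
for th in np.linspace(1.436,0.18,13)[1:]:
    bot.servo_line(pt(th,175,66,246.5),qd2(th,-1),speed=60)
    st=bot.read_state(); x,y=fr(th); f=st["ft_force"]
    print(round(th,2),st["clock"],"fx,fy door %.1f %.1f fz %.1f w %.1f"%(f[:2]@x,f[:2]@y,f[2],st["grip_width"]))
    if np.linalg.norm(f)>50: break
c=bot.read_camera("side"); cv2.imwrite("pics/s3.png",cv2.resize(c["image"][110:250,180:340],None,fx=5,fy=4))
c=bot.read_camera("top"); cv2.imwrite("pics/t3.png",cv2.resize(c["image"][90:240,130:310],None,fx=4,fy=4))
E
```

```text
1.33 7.1 fx,fy door 1.4 6.4 fz 4.5 w 13.1
1.23 7.575 fx,fy door -1.4 5.2 fz 3.5 w 13.4
1.12 8.05 fx,fy door 1.9 6.7 fz 3.7 w 13.4
1.02 8.525 fx,fy door -0.2 6.2 fz 3.4 w 13.4
0.91 9.0 fx,fy door 3.2 7.2 fz 3.5 w 13.2
0.81 9.475 fx,fy door 2.7 6.1 fz 4.8 w 13.4
0.7 9.95 fx,fy door 4.8 7.2 fz 3.6 w 13.4
0.6 10.425 fx,fy door 1.7 7.3 fz 4.2 w 13.3
0.49 10.9 fx,fy door 2.6 6.1 fz 3.7 w 13.4
0.39 11.375 fx,fy door 5.8 6.3 fz 2.3 w 13.2
0.28 11.85 fx,fy door 7.9 5.9 fz 2.4 w 13.6
0.18 12.325 fx,fy door 4.2 6.5 fz 2.3 w 13.5
```

View pics/s3.png

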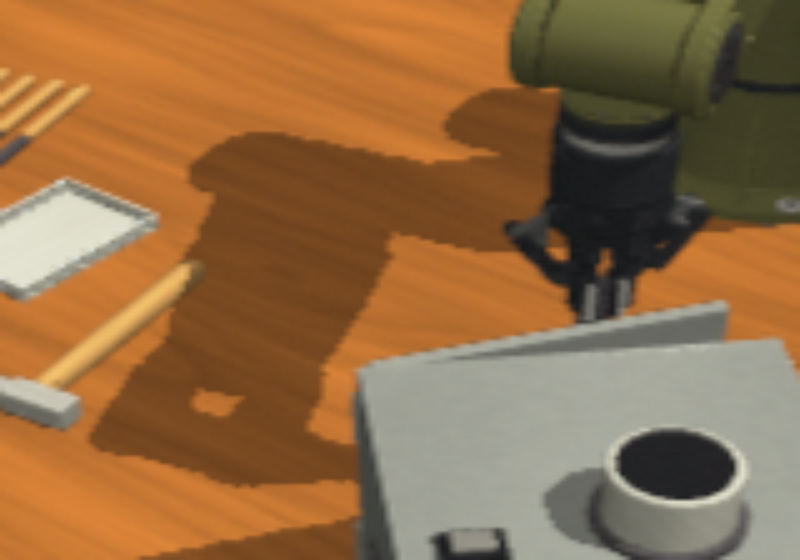

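View pics/t3.png

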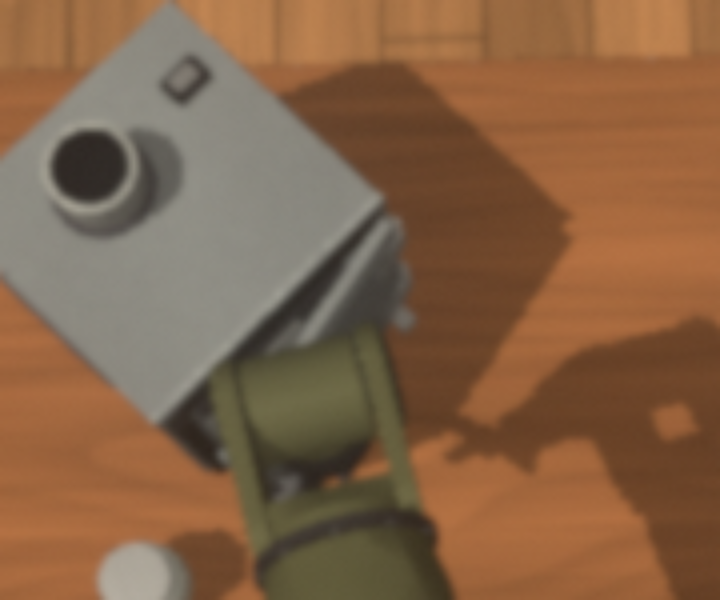

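```bash
python3 - <<'E'
from h import *; from rig import bot
np.set_printoptions(precision=1,suppress=True)
for th in (.15,.12,.09,.07,.055,.04,.03,.02,.01,0,-.01):
    bot.servo_line(pt(th,175,66,246.5),qd2(th,-1),speed=25)
    f=np.zeros(3)
    for i in range(3): bot.dwell(.03); f+=bot.read_state()["ft_force"]/3
    st=bot.read_state(); x,y=fr(th)
    print(round(th,3),round(st["clock"],2),"fx %.1f fy %.1f fz %.1f"%(f[:2]@x,f[:2]@y,f[2]))
    if f[:2]@x<-10: break
bot.dwell(.3)
E
```

```text
0.15 12.9 fx 6.9 fy 5.1 fz 1.6
0.12 13.38 fx 6.1 fy 5.2 fz 1.0
0.09 13.85 fx 5.1 fy 5.2 fz 2.5
0.07 14.25 fx 6.0 fy 4.0 fz 0.8
0.055 14.61 fx 3.9 fy 4.9 fz 0.9
0.04 14.97 fx 5.8 fy 4.5 fz 2.3
0.03 15.32 fx 5.1 fy 4.5 fz 1.5
0.02 15.67 fx -0.1 fy 4.7 fz 3.4
0.01 16.02 fx -6.0 fy 5.1 fz 4.9
0 16.37 fx -11.5 fy 3.7 fz 6.7
```

```bash
cat >> h.py <<'E'
def qin2(th,pitch,roll):
    x,y=fr(th); X=np.array([x[0],x[1],0]);Y=np.array([y[0],y[1],0]);Z=np.array([0,0,1.])
    ty=np.cos(pitch)*X-np.sin(pitch)*Z
    bar=np.cos(roll)*Z-np.sin(roll)*Y
    return quat(ty,-np.cross(bar,ty))
def pbar(th,tee,L=38,out=66): return pt(th,178-L*np.sin(tee),out,205+L*np.cos(tee))
E
python3 - <<'E'
from h import *; from rig import bot
np.set_printoptions(precision=2,suppress=True)
bot.servo_line(pt(.02,175,66,246.5),qd2(.02,-1),speed=25)
bot.dwell(.2)
bot.move_gripper(45)
bot.servo_line(pt(.02,175,66,340),speed=120)
for pitch in (0,.15,.3,.4):
  for tee in (0.07,.4,.8,1.2,1.6):
    q=qin2(.02,pitch,tee); print(pitch,tee,bot.ik(pbar(.02,tee),q), bot.ik(pbar(.02,tee,out=146),q))
st=bot.read_state();print(st["clock"],st["ft_force"])
c=bot.read_camera("side"); cv2.imwrite("pics/s4.png",cv2.resize(c["image"][110:250,180:340],None,fx=5,fy=4));np.savez("side4.npz",**c)
E
```

```text
0 0.07 [ 0.    0.36  2.11  2.22  1.12 -0.98] [-0.16  0.27  2.25  2.08  1.23 -0.97]
0 0.4 [-0.02  0.38  2.09  2.2   1.13 -0.64] [-0.18  0.29  2.23  2.07  1.24 -0.63]
0 0.8 [-0.04  0.41  2.07  2.19  1.15 -0.25] [-0.2   0.33  2.21  2.05  1.26 -0.24]
0 1.2 [-0.05  0.45  2.05  2.18  1.17  0.14] [-0.22  0.37  2.19  2.05  1.28  0.13]
0 1.6 [-0.05  0.49  2.05  2.19  1.19  0.51] [-0.22  0.42  2.19  2.06  1.3   0.5 ]
0.15 0.07 [ 0.01  0.28  2.1   2.09  0.94 -0.85] [-0.16  0.18  2.24  1.95  1.06 -0.83]
0.15 0.4 [-0.01  0.3   2.08  2.07  0.96 -0.51] [-0.18  0.2   2.22  1.94  1.07 -0.49]
0.15 0.8 [-0.03  0.34  2.06  2.06  0.98 -0.11] [-0.2   0.24  2.2   1.93  1.09 -0.11]
0.15 1.2 [-0.05  0.38  2.05  2.06  1.    0.26] [-0.21  0.29  2.18  1.93  1.11  0.26]
0.15 1.6 [-0.05  0.41  2.04  2.07  1.01  0.62] [-0.21  0.33  2.18  1.95  1.13  0.62]
0.3 0.07 [ 0.02  0.22  2.07  1.89  0.79 -0.65] [-0.14  0.1   2.21  1.78  0.91 -0.65]
0.3 0.4 [ 0.    0.24  2.05  1.88  0.8  -0.31] [-0.16  0.13  2.19  1.77  0.93 -0.3 ]
0.3 0.8 [-0.02  0.28  2.03  1.87  0.82  0.08] [-0.18  0.17  2.17  1.77  0.94  0.08]
0.3 1.2 [-0.03  0.31  2.02  1.89  0.84  0.45] [-0.19  0.21  2.16  1.78  0.96  0.44]
0.3 1.6 [-0.04  0.35  2.02  1.91  0.85  0.79] [-0.2   0.25  2.16  1.8   0.97  0.77]
0.4 0.07 [ 0.03  0.19  2.04  1.73  0.7  -0.48] [-0.12  0.07  2.18  1.63  0.83 -0.49]
0.4 0.4 [ 0.01  0.21  2.02  1.71  0.72 -0.13] [-0.14  0.09  2.16  1.63  0.84 -0.15]
0.4 0.8 [-0.01  0.25  2.    1.72  0.74  0.26] [-0.16  0.13  2.15  1.63  0.86  0.24]
0.4 1.2 [-0.02  0.28  2.    1.74  0.75  0.61] [-0.18  0.17  2.14  1.65  0.87  0.58]
0.4 1.6 [-0.02  0.31  2.    1.77  0.76  0.93] [-0.18  0.21  2.14  1.68  0.88  0.9 ]
18.5083 [ 0.55  0.17 -0.22]
```

View pics/s4.png

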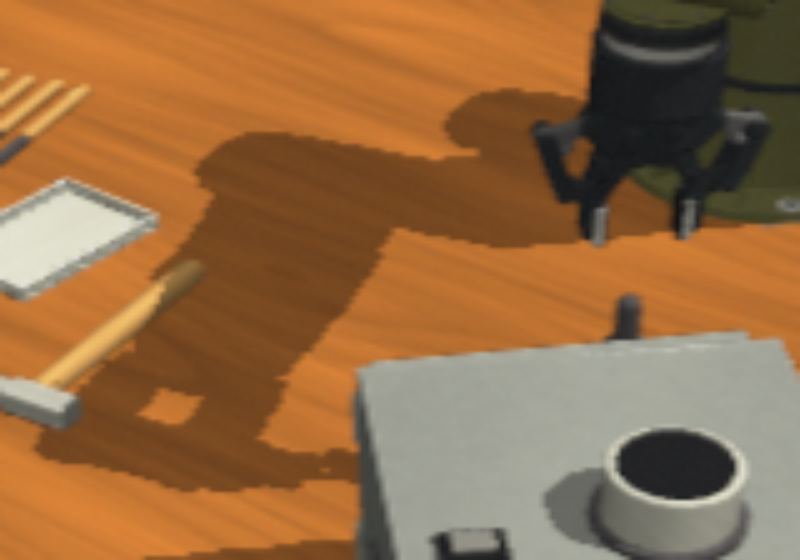

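```bash
python3 - <<'E'
from h import *; from rig import bot
np.set_printoptions(precision=2,suppress=True)
t0=.07
q=qin2(.02,.15,t0)
bot.servo_line(pt(.02,175,170,340),speed=200)
j=bot.ik(pbar(.02,t0,out=146),q); print(j)
bot.move_joints(j)
bot.move_gripper(50)
st=bot.read_state();print(st["clock"],st["ee_pos"],pbar(.02,t0,out=146),st["ft_force"])
c=bot.read_camera("side"); cv2.imwrite("pics/s5.png",cv2.resize(c["image"][110:250,180:340],None,fx=5,fy=4))
c=bot.read_camera("top"); cv2.imwrite("pics/t5.png",cv2.resize(c["image"][90:260,130:310],None,fx=4,fy=3.5))
E
```

```text
[-0.16  0.18  2.24  1.95  1.06 -0.83]
21.1583 [497.37 142.96 243.1 ] [np.float64(497.2801320435198), np.float64(142.79264078081508), np.float64(242.90693800962464)] [-0.45  0.57 -0.17]
```

View pics/s5.png

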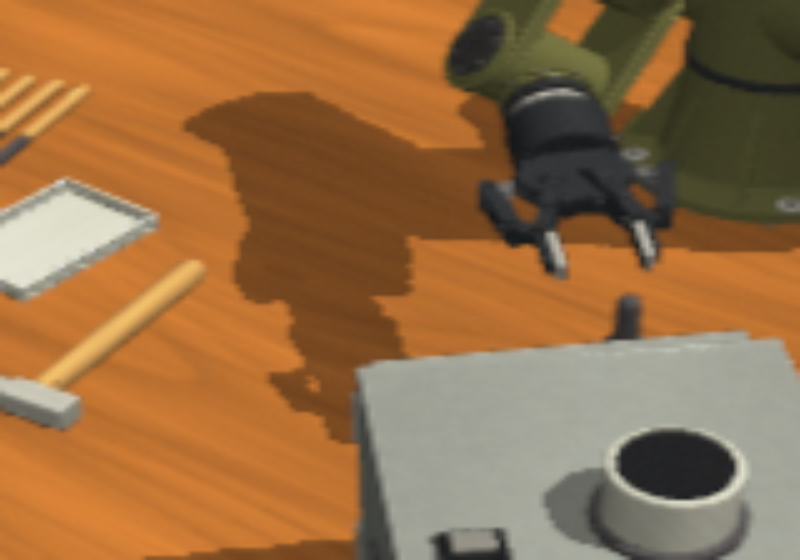

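```bash
python3 - <<'E'
import cv2
a=cv2.imread("pics/t5.png");print(a.shape);cv2.imwrite("pics/t5b.png",a)
E
```

```text
(595, 720, 3)
```

View pics/t5.png

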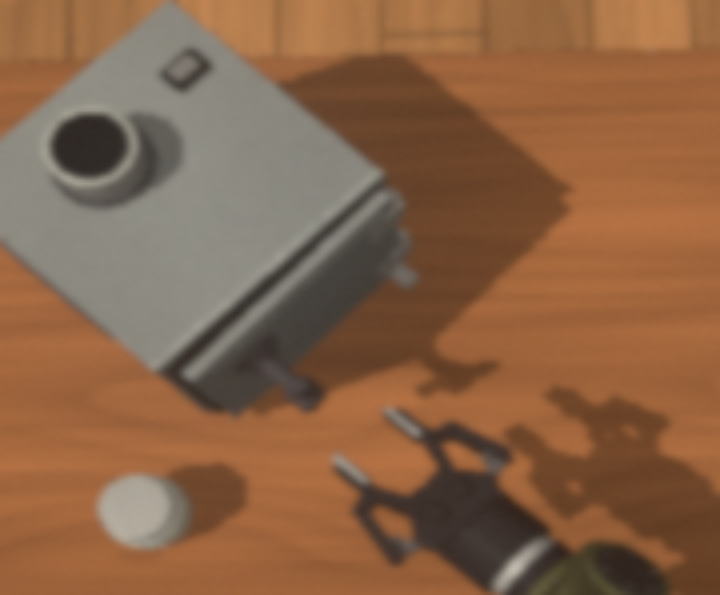

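```bash
python3 - <<'E'
from h import *; from rig import bot
np.set_printoptions(precision=1,suppress=True)
t0=.07
print(bot.servo_line(pbar(.02,t0),qin2(.02,.15,t0),speed=80,until_force=10))
bot.move_gripper(0,60)
st=bot.read_state(); print(st["ee_pos"],pbar(.02,t0),st["grip_width"],st["ft_force"],st["moment"],st["clock"])
for t in np.arange(.2,.91,.1):
    bot.servo_line(pbar(.015,t),qin2(.015,.15,t),speed=40)
    st=bot.read_state(); x,y=fr(0); f=st["ft_force"]
    print(round(t,2),round(st["clock"],2),"fx %.1f fy %.1f fz %.1f w %.1f"%(f[:2]@x,f[:2]@y,f[2],st["grip_width"]))
    if np.linalg.norm(f)>45: break
c=bot.read_camera("side"); cv2.imwrite("pics/s6.png",cv2.resize(c["image"][110:250,180:340],None,fx=5,fy=4))
c=bot.read_camera("top"); cv2.imwrite("pics/t6.png",cv2.resize(c["image"][90:260,130:310],None,fx=4,fy=3.5))
E
```

```text
False
[553.1 200.  243. ] [np.float64(552.9572510404057), np.float64(200.23877572657636), np.float64(242.90693800962464)] 14.552339834226572 [ 0.4 -3.8 -0.4] [-0.4  0.2 -0.4] 22.825
0.2 23.11 fx -4.0 fy -2.7 fz 2.1 w 14.3
0.3 23.36 fx -3.9 fy -4.8 fz 2.7 w 14.2
0.4 23.61 fx -3.9 fy -3.8 fz 1.8 w 14.0
0.5 23.86 fx -2.5 fy -5.1 fz 3.1 w 14.4
0.6 24.11 fx -2.3 fy -4.8 fz 3.3 w 14.0
0.7 24.36 fx -1.3 fy -6.0 fz 3.1 w 14.2
0.8 24.61 fx 0.3 fy -6.9 fz 0.1 w 14.4
0.9 24.86 fx -1.6 fy -5.7 fz 0.9 w 14.3
```

View pics/t6.png

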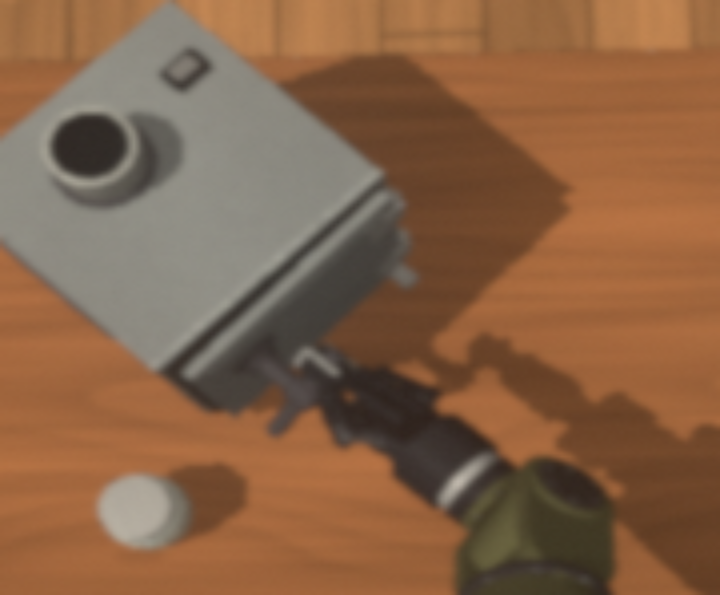

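```bash
python3 - <<'E'
from h import *; from rig import bot
np.set_printoptions(precision=1,suppress=True)
for t in (1.0,1.1,1.2,1.3,1.4,1.48,1.54,1.58,1.62,1.66,1.70,1.74):
    th=np.interp(t,[.9,1.5],[.015,-.01])
    bot.servo_line(pbar(th,t),qin2(th,.15,t),speed=30); bot.dwell(.05)
    st=bot.read_state(); x,y=fr(0); f=st["ft_force"]; m=st["moment"]
    print(round(t,2),round(st["clock"],2),"fx %.1f fy %.1f fz %.1f w %.1f"%(f[:2]@x,f[:2]@y,f[2],st["grip_width"]),"m_x %.2f"%(m[:2]@x))
    if np.linalg.norm(f)>60 or (t>1.6 and f[2]>35): break
bot.dwell(.3)
c=bot.read_camera("side"); cv2.imwrite("pics/s7.png",cv2.resize(c["image"][110:250,180:340],None,fx=5,fy=4))
c=bot.read_camera("top"); cv2.imwrite("pics/t7.png",cv2.resize(c["image"][90:260,130:310],None,fx=4,fy=3.5))
E
```

```text
1.0 25.28 fx -3.0 fy -7.4 fz 1.9 w 14.1 m_x -0.29
1.1 25.61 fx -7.4 fy -8.4 fz 0.1 w 14.3 m_x -0.26
1.2 25.93 fx -8.5 fy -8.4 fz 1.0 w 14.2 m_x -0.25
1.3 26.26 fx -7.0 fy -8.4 fz 0.9 w 14.2 m_x -0.11
1.4 26.58 fx -5.2 fy -6.5 fz 2.7 w 14.4 m_x -0.15
1.48 26.88 fx -7.2 fy -8.2 fz 0.3 w 14.3 m_x 0.17
1.54 27.18 fx -5.8 fy -8.5 fz -0.9 w 14.7 m_x 0.04
1.58 27.48 fx -6.4 fy -6.6 fz 0.8 w 13.8 m_x -0.10
1.62 27.78 fx -12.9 fy -4.8 fz 9.5 w 14.1 m_x -0.80
1.66 28.08 fx -18.2 fy -2.6 fz 17.1 w 14.0 m_x -1.38
1.7 28.38 fx -23.7 fy -1.7 fz 23.6 w 14.1 m_x -1.93
1.74 28.68 fx -27.6 fy 0.3 fz 31.6 w 14.1 m_x -2.57
```

View pics/t7.png

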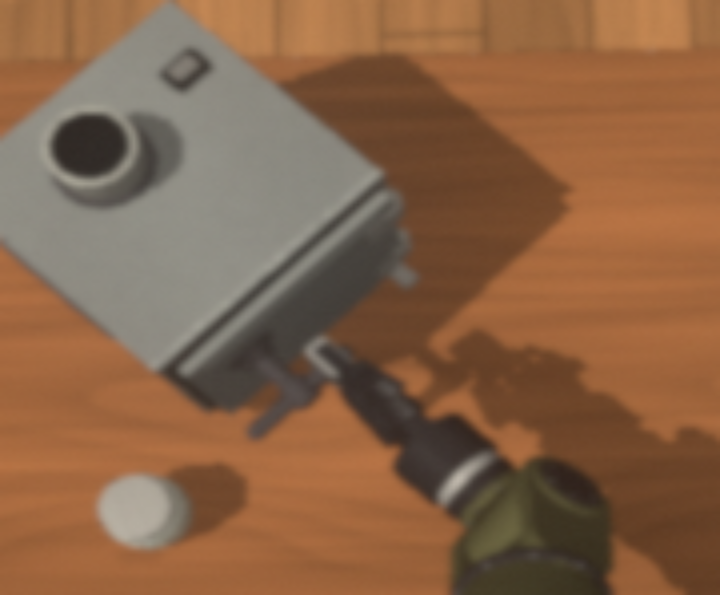

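```bash
python3 - <<'E'
from h import *; from rig import bot
np.set_printoptions(precision=1,suppress=True)
bot.servo_line(pbar(-.01,1.60),qin2(-.01,.15,1.60),speed=20)
bot.dwell(.1); print(bot.read_state()["ft_force"])
bot.move_gripper(50); print(bot.read_state()["ft_force"])
bot.servo_line(pbar(-.01,1.60,out=150),speed=80)
bot.dwell(.5)
st=bot.read_state(); print(st["ft_force"],st["clock"])
c=bot.read_camera("side"); cv2.imwrite("pics/s8.png",cv2.resize(c["image"][110:250,180:340],None,fx=5,fy=4)); np.savez("side8.npz",**c)
c=bot.read_camera("top"); cv2.imwrite("pics/t8.png",cv2.resize(c["image"][90:260,130:310],None,fx=4,fy=3.5)); np.savez("top8.npz",**c)
P=cloud(c); P0=cloud(dict(np.load("top0.npz")))
im=c["image"].max(-1)
# bar cloud in closed-door frame
x,y=fr(0); d=P[...,:2]-H; r=d@y; o=-(d@x)
m=(o>50)&(o<80)&(r>110)&(r<245)&(P[...,2]>130)&(P[...,2]<275)
b=np.stack([r[m],o[m],P[...,2][m]],1); print("bar r/o/z",len(b),b.min(0),b.max(0)); f=np.polyfit(b[:,0],b[:,2],1); print("slope",f, "out slope",np.polyfit(b[:,0],b[:,1],1))
m=(np.abs(P[...,2]-274)<4)&(o>-9)&(o<14)&(r>20)&(r<225)
f=np.polyfit(r[m],o[m],1); print("door top strip angle",f,m.sum())
for n,z0,z1,c0,rad in(("jar",80,110,(462,372),70),):
  for Q in(P0,P):
    k=(Q[...,2]>z0)&(Q[...,2]<z1)&(np.hypot(Q[...,0]-c0[0],Q[...,1]-c0[1])<rad); print(n,Q[k].mean(0),k.sum())
i0=np.load("top0.npz")["image"]; print("tray/hammer diff",np.abs(i0[155:250,310:400].astype(int)-c["image"][155:250,310:400]).mean())
E
```

```text
[-1.7 -9.2  6. ]
[ 1.2  0.7 -0.5]
[ 0.1  0.5 -0.5] 31.7333
bar r/o/z 208 [121.4  50.7 192.6] [234.7  80.  225.8]
slope [  0. 212.] out slope [ 0.  66.9]
door top strip angle [ 0. -1.] 242
jar [458.6 357.6  94.7] 270
jar [458.7 357.7  94.7] 271
tray/hammer diff 4.1559844054580894
```

View pics/t8.png

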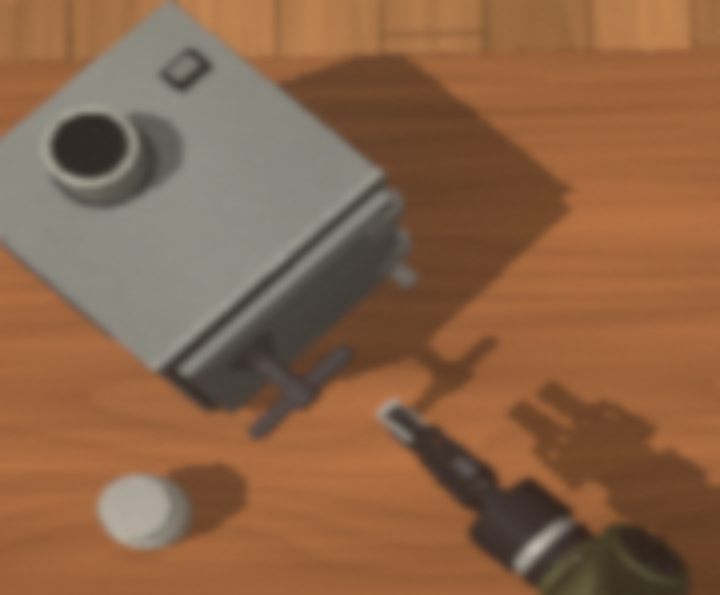

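View pics/s8.png

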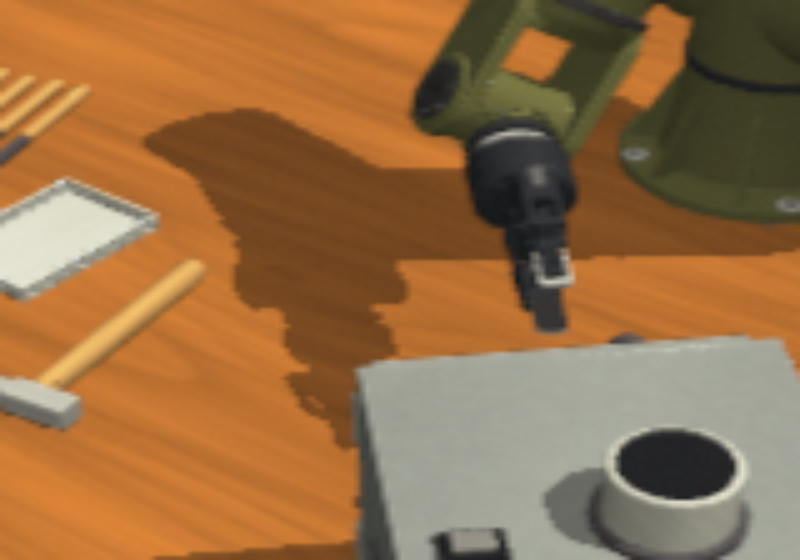

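```bash
python3 - <<'E'
from h import *
c=dict(np.load("top8.npz"));P=cloud(c);x,y=fr(0); d=P[...,:2]-H; r=d@y; o=-(d@x);z=P[...,2]
m=(np.abs(o-66)<10)&(r>110)&(r<245)&(z>195)&(z<235)
# upper silhouette along bar: mean z for left and right arms excluding hub
for lo,hi in((120,160),(196,236)):
    k=m&(r>lo)&(r<hi)&(np.abs(o-66)<6); print(lo,k.sum(),z[k].mean(),np.std(z[k])/np.sqrt(k.sum()),o[k].mean())
m=(np.abs(z-274)<4)&(o>-9)&(o<14)&(r>20)&(r<225); print(np.polyfit(r[m],o[m],1))
E
```

```text
120 41 211.90164951917936 0.3750831441312347 66.73913456798198
196 44 211.95449142754944 0.4494491493511593 66.53313353100215
[ 0.01131084 -1.00901757]
```

```bash
python3 - <<'E'
from rig import bot
s=bot.read_state();print(s["ft_force"],s["clock"]); bot.finish_job()
E
```

```text
[-0.14972649  0.32838233  0.39168495] 31.8333
the job is handed in; nothing more can be done
```

I closed the door and turned the T-handle home, and I handed the job in at 31.8 s of the 54 s allowed. No verdict is reported.

**Closing:** I gripped the upper end of the T-handle from above and led the door round its arc, holding it against the sprung hinge the whole way. At about 0.02 rad commanded, the pull on the gripper fell to zero, so the door was resting on its seal. I pressed it slightly further in, eased back and let go.

**Latching:** I regripped the bar from the front and turned it clockwise until it met its stop at about 1.6 rad commanded. The force then rose to about 42 N at the wrist. I relaxed, opened the gripper and backed the arm clear.

**Last checks:**
- **Handle:** the depth image shows the bar level within about 0.01 rad, so it is at about 1.57 rad.
- **Door:** the fitted angle was about 0.011 rad. That is under the 0.015 limit, but the margin is similar to my error in the box's direction, so the camera does not settle it. The latch being at its stop supports the door being tight.
- **Bystanders:** the jar is within 0.2 mm of where it started. The tray and hammer look unmoved in the pictures, but I did not measure their positions.
- **Robot:** the wrist force was about zero, with nothing touched.

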